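Hold a post against the sprung stop for fastening

ROBOT

A 6-joint arm with a two-finger parallel gripper is mounted at the origin on a cart in front of the work surface, level with it; the furniture and walls round the work are solid. World frame = base frame: x ahead of the robot, y to its left, z up, the work surface at z = 0. Lengths are in m, angles in rad, forces in N, time in s.
With the tool pointing down it reaches from about 0.4 to 0.825 m from the base axis. Payload 7 kg.
Tool frame: the origin (TCP) lies between the finger pads; the fingertips stand 22 mm ahead of it and the grasp point (between the pads) lies 3 mm ahead of it (arm.tip_reach is the distance from the TCP to the fingertips, in m); z points along the fingers, y is the line along which they close (so a half turn about z gives the same grasp; the last joint's range is limited). The gripper opens to 88 mm and grips with 3 to 60 N. Pads are 19 mm wide; open, the fingers measure 130 mm over their backs; the gripper's body (78 mm by 193 mm) begins 47 mm behind the grasp point.
Start: joints at [-1.037, 0.359, 0.012, 0, -1.224, -0.288], TCP at [0.164, -0.655, 0.223] pointing down, gripper open.
Joint ranges: [-3.07, 3.07], [-1.43, 2.12], [-1.02, 1.25], [-3.03, 1.67], [-3.05, -0], [-3.03, 3.03]. Speed limits (rad/s): [2.39, 2.39, 3.01, 3.14, 3.14, 3.14].

INTERFACE

Orientations are given as [roll, pitch, yaw] about the fixed x, y, z axes, in that order (R = Rz(yaw) Ry(pitch) Rx(roll)).
In Python, from station import arm, viewer gives the robot as it stands. The module is installed in compiled form; this text tells all that it offers.
- The arm moves only by the tool apply_moves, never from a script. Its argument "commands" is a list that holds one entry, the list of rows, each a list of 5 numbers: the closure, from -1 (fully open) to 1 (shut), then the shift along the world's x, y, z as a fraction of full scale, then the turn about the world's z as a fraction of full scale. In form: [[[fingers, tx, ty, tz, yaw], ...]]. A call has 1 to 12 rows; each row shifts and turns the commanded pose from where the row before left it; what a row does not reach is not made up. Full scale, the value 1, is 20 cm for a shift and pi rad for a turn. A row lasts 1/10 s, in which the tool goes at most 50 mm and 8.59 degrees, less where a joint would pass 70% of its speed; a pose out of reach is approached as far as the arm can. A call with a number of a shift or a turn outside -1 to 1 is refused whole. A call with a gripper value outside its range is refused whole. The fingers move at their own pace and stop on an object; "force" is the grip in N (left out, the last holds). Time passes only in rows, so rows that do not move let the fingers close. It gives the time, the measured TCP pose, the force, the opening and the grip force at its end, in the units of the state.
- arm.get_state(): the state, without advancing time (a new reading comes with each control period).
- viewer.grab_frame(name): name is "scene" or "side" or "wrist"; returns a dict with "image" (420x560x3 uint8, blue, green, red), "mtx" (3x3 intrinsics, pixels), "k1" (the pictures are not rectified: a ray, as slopes to the right and down, at radius r is drawn at 1 + k1 r^2 times it, then the intrinsics apply), "rvec" (rotation vector, rad) and "tvec" (3), from world to camera coordinates, as OpenCV has them. Camera axes: x right, y down, z forward; pixel columns grow to the right and rows downward; lengths in m; the calibration is good to about 2 mm. A picture is of the moment at which its call begins. There is no depth.
- arm.job_done(): hands the job in; it is judged then, once.
The state is a dict: "t": time; "q": joint angles; "qd": joint speeds; "joint_efforts": joint torques, N m; "eef_pos": TCP position; "ee_rot": TCP orientation; "force": force on the tool from outside, world axes, zero at the start; "moment": the same for the moment, N m; "width": finger opening in m; "gripper_force": force on a finger pad.
Only numpy, scipy, OpenCV 4.12 (cv2) and the standard library are available. Lean on these libraries where they do the work, as an engineer would, in place of code of your own. Each camera call takes 0.05 s, during which the arm holds its last target. There are 200 camera calls.

TASK

Pull the bare aluminium post up out of its pocket in the blue rack, set it upright on the base plate of the fastening jig (foot on the plate or only just above it), and press it square against the middle of the jig's sprung stop until the stop's orange cross line lies inside the green band of the scale, so that a colleague can screw it on from behind. Push steadily and never so hard that the line gets to the red end of the scale; leave the black and the brass post in their pockets and do not disturb the gauge or the tape measure. Finish while still gripping the post and pressing it: do not let go.

Things in the scene. Friction and masses are not known exactly. Their poses are not given: they have to be found in the camera images.
- post: the part: bare aluminium bar, 34 (own x) x 20 (own y) x 150 (z) mm, 0.27 kg, with two small dark screw holes in each of its two 20 mm wide faces (those normal to own x). Origin: centre of its underside, z up along the bar. It stands upright in one of the three pockets of the rack; its two faces normal to own y are clear to grip across the 20 mm. Either 20 mm wide face may go against the stop.
- black_post: black plastic bar of the same 34 x 20 mm section, 130 mm tall, in another pocket; stays there. Origin: centre of its underside
- brass_post: brass bar of the same 34 x 20 mm section, 130 mm tall, in the third pocket; stays there. Origin: centre of its underside
- rack: blue block 70 (x) x 190 (y) x 60 (z) mm, fixed, origin at the centre of its underside. Three upright pockets in a row along its y axis, at y = -55, 0 and +55 mm, floor 15 mm above the origin (45 mm deep), 1 mm free on each side of a post. The posts stand with their own x axis along the rack's y axis, so they are gripped along the rack's x axis
- jig: fixed; origin on the bench. Dark base plate x -90..110, y -65..65 mm, top at z = 12 mm, flat from x = -70 mm to the stop. Two grey pillars behind the stop (x = 62 mm) carry the scale, up to z = 131 mm. The post is pressed along the jig's +x, its own x axis along the jig's x. A post pushed down hard on the plate drags its foot there and tips in the grip when pressed against the stop
- stop_face (a point): point on the front face of the sprung stop, at its middle (jig y = 0) and at the level of the base plate's top; moves with the stop, at jig x = 10 mm when the stop is at rest. The face is normal to the jig's x axis, 76 mm wide, from 3 to 105 mm above the base plate, with an upright 12 mm slot in the middle for the screws. A post that touches it has its centre 17 mm in front of this point. The point's axes are the jig's
- sprung_stop (a joint): travel of the sprung stop along the jig's +x axis, m: 0 at rest, end of travel 0.018. Spring 1.2 N per mm from zero load. The orange cross line on its pointer is over the green band from 0.005 to 0.011 (6 to 13 N) and at the red end from 0.016
- gauge: round pressure gauge on a small foot, 23 x 52 x 63 mm, loose bystander to the right of the rack; origin at the centre of its underside
- tape_measure: yellow tape measure, 32 x 78 x 60 mm, loose bystander at the front of the bench, to the right; origin at the centre of its underside
Mind the look-alikes: they are no part of the job. What is shaped like the post but pink is not meant.

How it is judged:
By the outcome, as a careful person would: the job done as asked, in the order asked, and still so for the second after the job is handed in, while the arm keeps its last pose, push and grip.
It also fails if it takes over 48 s, if anything falls off the work surface, if the arm or the gripper's body presses on something with over 40 N, if the wrist force passes 120 N, or if a joint passes its speed limit or range.

## Working session

There is one attempt and no reset: what is moved stays moved. The work goes in short steps, Python scripts to look and compute and a tool call to move; the robot and the scene stay as the last step left them, time stands still between calls to the robot, and variables do not carry over. Pictures are saved under pics/ and viewed, at most 10 in all, crops included, and the job is handed in when it is done.

Besides the shell and the picture viewer there is one more tool, called after "Call:" by a JSON object that holds its "op" and its "data". apply_moves: Moves the arm, as the interface text tells. Shift numbers are shares of 20 cm and turn numbers shares of pi rad, none past 1 either way. Its arguments: {"type":"object","properties":{"commands":{"type":"array","items":{"type":"array","items":{"type":"array","items":{"type":"number"}}}},"force":{"type":"number"}},"required":["commands"]}

```bash
mkdir -p pics; cat > h.py <<'E'
import numpy as np, cv2
from station import arm, viewer
def ray(f,u,v):
    K=f["mtx"];x=(u-K[0][2])/K[0][0];y=(v-K[1][2])/K[1][1]
    a,b=x,y
    for _ in range(20):
        s=1+f["k1"]*(a*a+b*b);a,b=x/s,y/s
    R=cv2.Rodrigues(np.array(f["rvec"],float))[0]
    return -R.T@np.array(f["tvec"],float).ravel(), R.T@np.array([a,b,1.])
def onz(f,u,v,z):
    c,d=ray(f,u,v);return c+d*(z-c[2])/d[2]
def two(f,p,g,q):
    c,d=ray(f,*p);e,k=ray(g,*q)
    t=np.linalg.lstsq(np.c_[d,-k],e-c,rcond=None)[0]
    A=c+d*t[0];B=e+k*t[1];return (A+B)/2,np.linalg.norm(A-B)
def proj(f,P):
    R=cv2.Rodrigues(np.array(f["rvec"],float))[0]
    p=R@np.array(P,float)+np.array(f["tvec"],float).ravel();a,b=p[:2]/p[2];s=1+f["k1"]*(a*a+b*b);K=f["mtx"]
    return K[0][0]*a*s+K[0][2],K[1][1]*b*s+K[1][2]
E
python3 - <<'E'
from h import *
import pickle
F={n:viewer.grab_frame(n) for n in("scene","side")}
pickle.dump(F,open("f0.pkl","wb"))
for n,f in F.items():
    cv2.imwrite(f"pics/{n}0.png",cv2.resize(f["image"],(784,588)))
    print(n,ray(f,280,210))
print(arm.get_state())
E
```

```text
scene (array([-0.13883898, -0.53311916,  0.63393345]), array([ 0.65073517,  0.5116758 , -0.56101295]))
side (array([ 0.38671463, -0.97556381,  0.44077996]), array([ 0.12448157,  0.91165515, -0.39173294]))
{'t': 0.1, 'q': array([-1.03688912e+00,  3.59299960e-01,  1.12143103e-02, -2.93922617e-04,
       -1.22412616e+00, -2.88076481e-01]), 'qd': array([ 0.00091541, -0.00127345,  0.00124742,  0.00385041,  0.00029056,
       -0.00102735]), 'joint_efforts': array([-2.99150124e-04, -5.84162056e+01,  2.93752652e+01,  7.01555863e+00,
        1.01519926e-02, -9.09476194e-05]), 'eef_pos': array([ 0.1641267 , -0.65431008,  0.22185671]), 'ee_rot': array([ 3.14015699e+00, -1.37245304e-04, -2.89586189e+00]), 'force': array([-0.07820342, -0.50817602, -0.23102824]), 'moment': array([-0.01362774, -0.00018322,  0.01773979]), 'gripper_force': 0.0, 'width': 0.08753033917469022}
```

View pics/scene0.png

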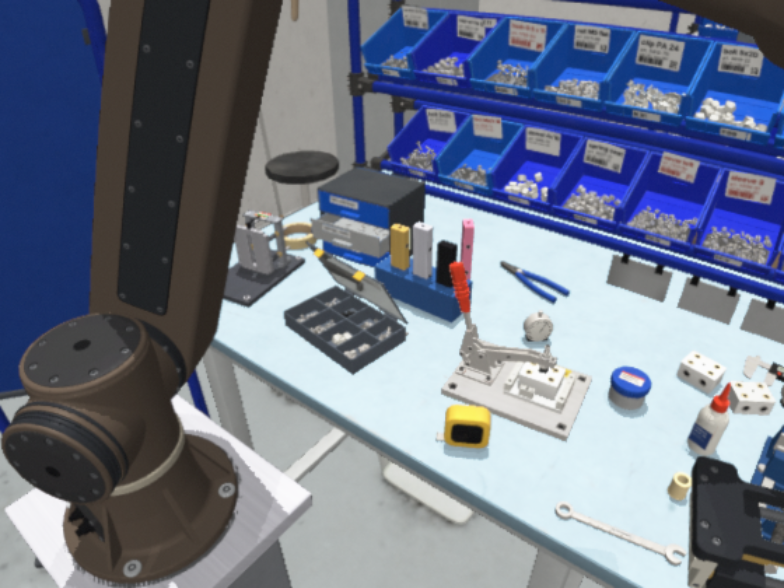

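View pics/side0.png

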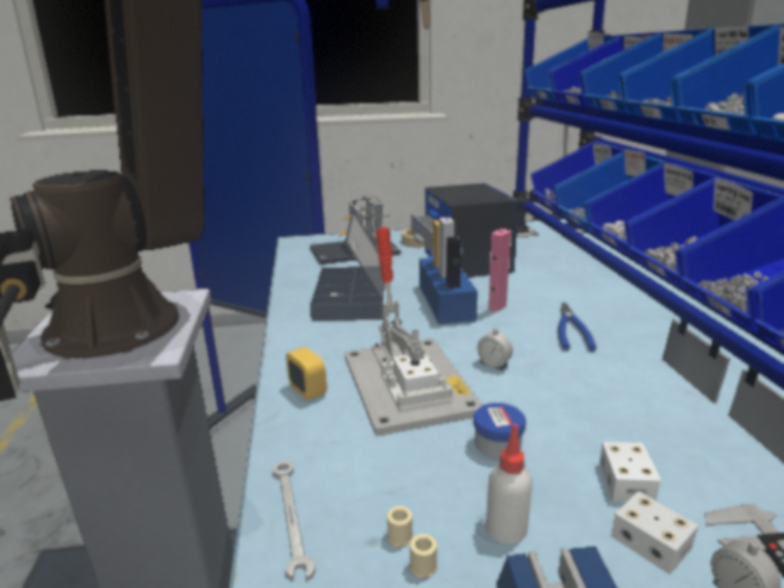

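The scene view shows the rack near (425,280), with brass (400,245), aluminium (423,250) and black (447,262) posts, a pink one behind, and the jig at the far left (260,260). In the side view the rack is at (447,285) and the jig is partly hidden at (350,230). I'll zoom in.

```bash
python3 - <<'E'
from h import *
import pickle
F=pickle.load(open("f0.pkl","rb"))
a=F["scene"]["image"][135:235,145:345]   # x4
b=F["side"]["image"][135:235,215:375]
cv2.imwrite("pics/c1.png",cv2.resize(a,(800,400),interpolation=cv2.INTER_CUBIC))
f=F["scene"]
for p in [(378,262),(472,300),(470,315)]: print(p,onz(f,p[0]/1.4,p[1]/1.4,.06))
# post tops at 0.165 / 0.145
for nm,p,z in[("al",(423,225),.165),("br",(400,227),.145),("bk",(447,244),.145)]: print(nm,onz(f,p[0]/1.4,p[1]/1.4,z))
for p in [(213,291),(248,302),(305,260),(270,245)]: print("jig",onz(f,p[0]/1.4,p[1]/1.4,.012))
cv2.imwrite("pics/c2.png",cv2.resize(b,(800,500),interpolation=cv2.INTER_CUBIC))
E
```

```text
(378, 262) [0.6027225  0.08520495 0.06      ]
(472, 300) [ 0.5989807  -0.14046495  0.06      ]
(470, 315) [ 0.55654734 -0.16157544  0.06      ]
al [ 0.62370215 -0.01076325  0.165     ]
br [0.62263616 0.04289636 0.145     ]
bk [ 0.61916334 -0.06840101  0.145     ]
jig [0.36882617 0.3424005  0.012     ]
jig [0.38696877 0.25052552 0.012     ]
jig [0.57418319 0.27580844 0.012     ]
jig [0.57463636 0.3943651  0.012     ]
```

View pics/c1.png

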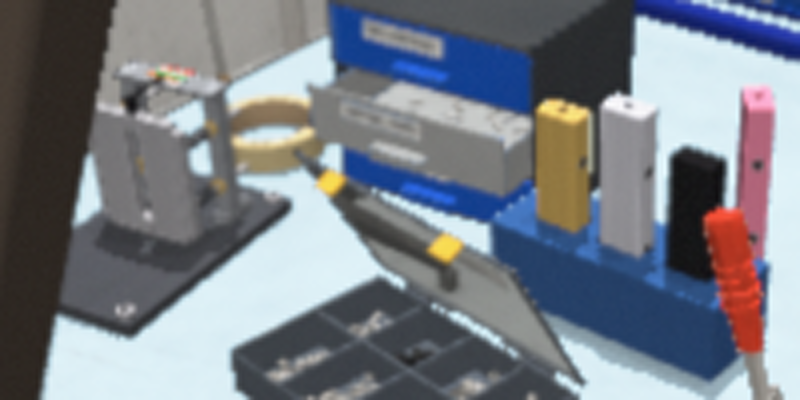

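The crop shows the jig's stop face at (150,165), facing the robot side, with the pillars behind it. So jig +x is roughly world +x. The posts measure out at 55 mm spacing, with the aluminium one in the middle. Moving above it.

Call:
{"op": "apply_moves", "data": {"commands": [[[-1,0,0,0.24,0],[-1,0,0,0.24,0.04],[-1,0.14,0.2,0,0.04],[-1,0.14,0.2,0,0.04],[-1,0.14,0.2,0,0.04],[-1,0.14,0.2,0,0.04],[-1,0.14,0.2,0,0.04],[-1,0.14,0.2,0,0.04],[-1,0.14,0.2,0,0.04],[-1,0.14,0.2,0,0.04],[-1,0.14,0.2,0,0.04],[-1,0.14,0.2,0,0.01]]]}}

```text
t: 1.3
eef_pos: [0.4448, -0.2528, 0.3187]
ee_rot: [-3.141, 0.0, -1.603]
force: [1.0, -0.4, 0.5]
width: 0.0878
gripper_force: 0.0
```

```bash
python3 - <<'E'
from h import *
import pickle
F=pickle.load(open("f0.pkl","rb"));f=F["scene"]
s=lambda u,v:(145+u/4,135+v/4)
J=np.array([onz(f,*s(*p),.012) for p in[(130,333),(290,205)]]);d=J[1]-J[0]
print("jig edge",J,np.linalg.norm(d),np.arctan2(d[1],d[0]))
# stop face bottom corners (z .015), tops (.117)
for p,z in[((188,242),.015),((185,128),.117),((92,103),.117),((105,205),.015)]:print(onz(f,*s(*p),z))
print(arm.get_state()["eef_pos"],arm.get_state()["ee_rot"])
E
```

```text
jig edge [[0.37939673 0.23993948 0.012     ]
 [0.57114637 0.27434223 0.012     ]] 0.19481138930731828 0.17752618353540012
[0.48246879 0.29424554 0.015     ]
[0.48361374 0.27775597 0.117     ]
[0.46959121 0.3659501  0.117     ]
[0.48051547 0.39067069 0.015     ]
[ 0.44479322 -0.25275405  0.31869295] [-3.14143664e+00  6.82153045e-05 -1.60304249e+00]
```

Call:
{"op": "apply_moves", "data": {"commands": [[[-1,0.15,0.2,0,0],[-1,0.15,0.2,0,0],[-1,0.15,0.2,0,0],[-1,0.15,0.2,0,0],[-1,0.15,0.2,0,0],[-1,0.14,0.2,-0.05,0],[-1,0,0,0,0]]]}}

```text
t: 2.0
eef_pos: [0.6238, -0.0102, 0.3051]
ee_rot: [3.137, -0.0, -1.604]
force: [-0.4, -0.0, -0.8]
width: 0.0875
gripper_force: 0.0
```

```bash
python3 - <<'E'
from h import *
import pickle
F={n:viewer.grab_frame(n) for n in("scene","side","wrist")}
pickle.dump(F,open("f1.pkl","wb"))
a=np.hstack([F["wrist"]["image"][:,80:480],F["scene"]["image"][110:320,140:340].repeat(2,0).repeat(2,1)])
cv2.imwrite("pics/c3.png",a)
s=arm.get_state();print(s["eef_pos"],s["ee_rot"],s["q"])
print([proj(F["wrist"],p) for p in [(.6237,-.0108,.165),(.6226,.0429,.145),(.619,-.068,.145)]])
E
```

```text
[ 0.62202864 -0.01448638  0.30795772] [ 3.14017317e+00 -5.50561766e-04 -1.60693683e+00] [ 2.90124120e-01  2.32418081e-01  2.74949815e-02  6.79649221e-05
 -1.36739428e+00 -3.26278791e-01]
[(np.float64(277.9215370790886), np.float64(203.7957096069155)), (np.float64(280.6579930131621), np.float64(246.39132804573592)), (np.float64(280.6313480746743), np.float64(143.3058566791294))]
```

View pics/c3.png

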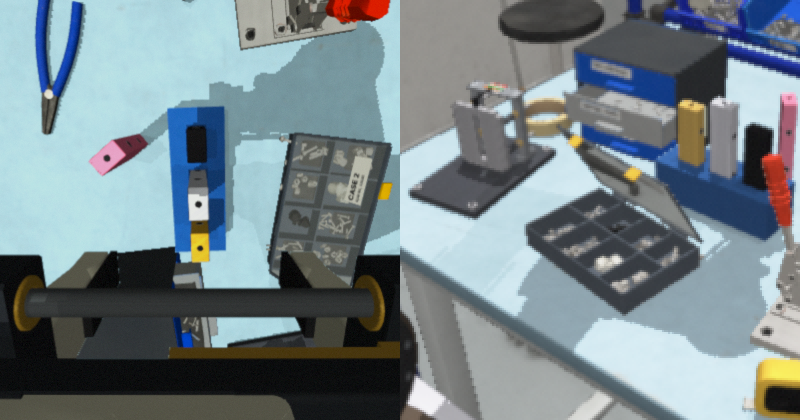

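The wrist view shows the aluminium post's top face at (279,205) in full-frame pixels, where predicted. Brass is below it, black above, and the tool case's open lid to the right. I'll measure the tops, rack edges and lid.

```bash
python3 - <<'E'
from h import *
import pickle
F=pickle.load(open("f1.pkl","rb"));f=F["wrist"]
im=f["image"];h=cv2.cvtColor(im,cv2.COLOR_BGR2HSV)
m=(im.min(2)>200)&(h[...,1]<25); m=m.astype(np.uint8); m[:, :240]=0; m[:,320:]=0; m[:150]=0; m[240:]=0
c=max(cv2.findContours(m,0,2)[0],key=cv2.contourArea);r=cv2.minAreaRect(c);print("al",r)
P=np.array([onz(f,*p,.165) for p in cv2.boxPoints(r)]);print(P.mean(0),P.round(4))
b=((h[...,0]>100)&(h[...,0]<120)&(h[...,1]>150)).astype(np.uint8)
# rack top side edges
L=[];Rr=[]
for v in range(120,245,5):
    u=np.where(b[v,240:315])[0]+240
    L.append(onz(f,u[0],v,.06));Rr.append(onz(f,u[-1],v,.06))
for E in(L,Rr):
    E=np.array(E);k=np.polyfit(E[:,1],E[:,0],1);print("rack edge slope dx/dy",k,"x at y=-.01",np.polyval(k,-.01))
s=F["scene"];lid=lambda u,v:(140+(u-400)/2,110+v/2)
print("lid",two(s,lid(700,240),f,(370,135)),two(s,lid(700,240),F["side"],(382/1.4,290/1.4)))
print("lid top",two(s,lid(565,130),F["side"],(350/1.4,212/1.4)))
print("cab",onz(s,*lid(590,150),0),onz(s,*lid(570,92),.08))
E
```

```text
al ((278.0, 206.5), (25.0, 18.0), 90.0)
[ 0.62372449 -0.00787321  0.165     ] [[ 0.6321 -0.021   0.165 ]
 [ 0.6144 -0.0204  0.165 ]
 [ 0.6151  0.0053  0.165 ]
 [ 0.6332  0.0047  0.165 ]]
rack edge slope dx/dy [-6.42996966e-04  6.57744518e-01] x at y=-.01 0.657750947834053
rack edge slope dx/dy [-0.00138338  0.58960607] x at y=-.01 0.5896199024865928
lid (array([ 0.49858015, -0.06549004,  0.03594855]), np.float64(0.0037492232747378873)) (array([ 0.48856807, -0.07161532,  0.05473689]), np.float64(0.015130556018267642))
lid top (array([0.45494471, 0.11785125, 0.15640573]), np.float64(0.0015153872292463602))
cab [0.62403285 0.24954353 0.        ] [0.64390132 0.30390032 0.08      ]
```

Call:
{"op": "apply_moves", "data": {"commands": [[[-1,0,0,0,0.011],[-1,0,0,-0.2,0],[-1,0,0,-0.2,0],[-1,0,0,0,0],[-1,0,0,0,0]]]}}

```text
t: 2.65
eef_pos: [0.6221, -0.0159, 0.23]
ee_rot: [-3.141, -0.001, -1.574]
force: [-0.2, -0.9, 0.6]
width: 0.0876
gripper_force: 0.0
```

Correct by +1.6 mm x and +6 mm y, then go down 103 mm.

Call:
{"op": "apply_moves", "data": {"commands": [[[-1,0.008,0.03,-0.15,0.001],[-1,0,0,-0.15,0],[-1,0,0,-0.15,0],[-1,0,0,-0.065,0],[-1,0,0,0,0],[-1,0,0,0,0]]]}}

```text
t: 3.25
eef_pos: [0.6253, -0.0087, 0.128]
ee_rot: [-3.139, 0.0, -1.57]
force: [0.1, -0.3, 1.0]
width: 0.0876
gripper_force: 0.0
```

Call:
{"op": "apply_moves", "data": {"commands": [[[1,0,0,0,0],[1,0,0,0,0],[1,0,0,0,0],[1,0,0,0,0],[1,0,0,0,0],[1,0,0,0,0],[1,0,0,0,0],[1,0,0,0,0]]], "force": 15}}

```text
t: 4.05
eef_pos: [0.6238, -0.0087, 0.1256]
ee_rot: [3.141, -0.0, -1.57]
force: [0.2, -0.5, -0.5]
width: 0.029
gripper_force: 0.0
```

Call:
{"op": "apply_moves", "data": {"commands": [[[1,0,0,0,0],[1,0,0,0,0],[1,0,0,0,0],[1,0,0,0,0]]], "force": 30}}

```text
t: 4.45
eef_pos: [0.6238, -0.0087, 0.1256]
ee_rot: [3.141, 0.0, -1.57]
force: [0.3, -0.6, -0.3]
width: 0.0199
gripper_force: 30.0
```

Call:
{"op": "apply_moves", "data": {"commands": [[[1,0,0,0,0],[1,0,0,0.03,0],[1,0,0,0.06,0],[1,0,0,0.1,0],[1,0,0,0.15,0],[1,0,0,0.15,0],[1,0,0,0.15,0],[1,0,0,0.15,0],[1,0,0,0.11,0],[1,0,0,0,0]]], "force": 50}}

```text
t: 5.45
eef_pos: [0.6253, -0.0088, 0.3107]
ee_rot: [-3.134, 0.001, -1.57]
force: [0.2, -0.4, -2.3]
width: 0.0196
gripper_force: 50.0
```

The post is held and its weight shows in the force reading. Carrying it over to the jig while turning.

Call:
{"op": "apply_moves", "data": {"commands": [[[1,-0.1,0,0,0.046],[1,-0.2,0,0,0.046],[1,-0.2,0,0,0.046],[1,-0.2,0.1,0,0.046],[1,-0.1,0.2,0,0.046],[1,-0.1,0.2,0,0.046],[1,-0.1,0.2,0,0.046],[1,-0.1,0.2,0,0.046],[1,0,0.2,0,0.046],[1,0,0.2,0,0.046],[1,0,0.2,0,0.046],[1,0,0.1,0,0.046]]]}}

```text
t: 6.65
eef_pos: [0.4031, 0.3138, 0.3048]
ee_rot: [3.141, 0.001, 0.172]
force: [0.9, -0.3, -3.1]
width: 0.0194
gripper_force: 50.0
```

Call:
{"op": "apply_moves", "data": {"commands": [[[1,0,0,0,0],[1,0,0,0,0],[1,0,0,0,0]]]}}

```text
t: 6.95
eef_pos: [0.4036, 0.3105, 0.3055]
ee_rot: [3.141, 0.0, 0.162]
force: [0.4, -0.2, -2.6]
width: 0.0196
gripper_force: 50.0
```

```bash
python3 - <<'E'
from h import *
import pickle
F={n:viewer.grab_frame(n) for n in("scene","side","wrist")}
pickle.dump(F,open("f2.pkl","wb"))
O=pickle.load(open("f1.pkl","rb"))["scene"]["image"]
z=cv2.resize(O[145:225,140:230],(360,320),interpolation=cv2.INTER_CUBIC)
z2=cv2.resize(F["scene"]["image"][80:230,130:330],(400,300))
w=cv2.resize(F["wrist"]["image"],(400,300))
c=np.zeros((600,800,3),np.uint8);c[:320,440:]=z;c[300:,:400]=z2;c[:300,:400]=w
c[320:600,420:800]=cv2.resize(F["side"]["image"],(373,280))[:, :380] if 0 else cv2.resize(F["side"]["image"][80:220,200:390],(380,280))
cv2.imwrite("pics/c4.png",c)
s=arm.get_state();print(s["eef_pos"],s["ee_rot"],s["q"])
E
```

```text
[0.40389014 0.31051222 0.30592762] [-3.14119540e+00 -3.00523416e-04  1.62519226e-01] [ 1.04140346e+00  3.64950147e-02 -2.07787991e-01 -2.27194795e-05
 -1.32601569e+00  6.91917650e-01]
```

View pics/c4.png

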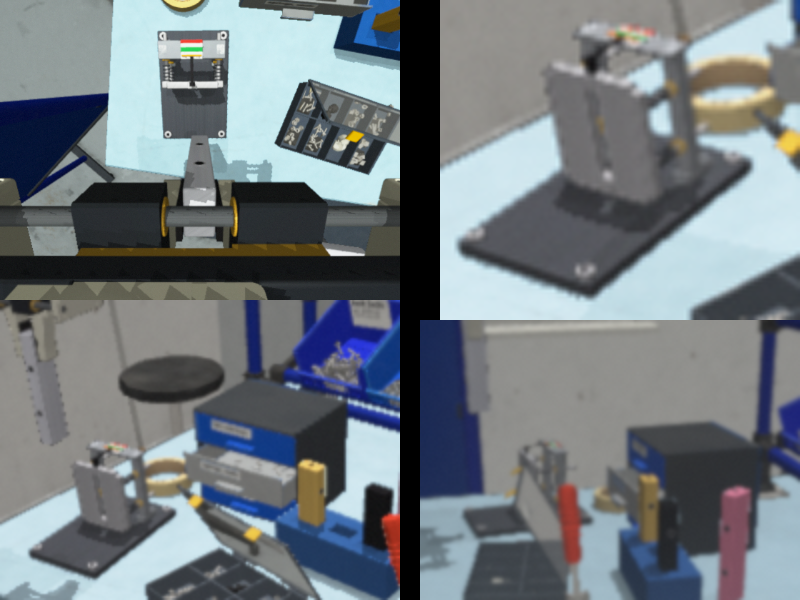

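The wrist view shows the jig from above with the plate at composite pixels (158–228, 30–138), the stop bar at (192,87), and the scale's green band above it. The held post appears at (200,175). I'll measure the plate edges and stop edge from this view.

```bash
python3 - <<'E'
from h import *
import pickle
F=pickle.load(open("f2.pkl","rb"));f=F["wrist"];im=f["image"];g=im.astype(int).max(2)
# plate side edges: dark vs light bench, rows 140..190 and corners
def sub(line,thr): 
    i=np.where(line<thr)[0];return i[0],i[-1]
for side in(0,1):
    E=[]
    for v in list(range(62,105,3))+list(range(140,188,3)):
        i=sub(g[v,205:335],110);E.append(onz(f,205+i[side]+(-.5 if side==0 else .5),v,.012)[:2])
    E=np.array(E);k=np.polyfit(E[:,0],E[:,1],1);r=E[:,1]-np.polyval(k,E[:,0])
    ok=abs(r)<.003;k=np.polyfit(E[ok,0],E[ok,1],1);print("side",side,"yaw",np.arctan(k[0]),"y at x=.45",np.polyval(k,.45),ok.sum(),len(ok))
Fr=[]
for u in list(range(240,262,3)):
    v=np.where(g[170:205,u]<110)[0][-1]+170;Fr.append(onz(f,u,v+.5,.012)[:2])
print("front",np.array(Fr).mean(0),np.array(Fr)[[0,-1]])
Bk=[]
for u in range(240,305,5):
    v=np.where(g[30:60,u]<130)[0][0]+30;Bk.append(onz(f,u,v-.5,.012)[:2])
print("back",np.array(Bk).mean(0))
# stop front edge: bright (top, z=.117) to dark below
S=[]
for u in list(range(233,262,3))+list(range(280,308,3)):
    col=g[105:140,u];d=np.diff(col);v=105+np.argmin(d)+1;S.append((u,v))
P=np.array([onz(f,u,v-.5,.117)[:2] for u,v in S]);k=np.polyfit(P[:,1],P[:,0],1)
print(S[::4]);print("stop front: normal yaw",-np.arctan(k[0]),"x at y=.32",np.polyval(k,.32),P[0],P[-1])
# lateral ends of stop strip
cv2.imwrite("pics/c5.png",cv2.resize(im[30:350,200:340],(350,800))[:600])
h=cv2.cvtColor(im,cv2.COLOR_BGR2HSV)
E
```

```text
side 0 yaw 0.11758154999168072 y at x=.45 0.38968746574399954 3 31
side 1 yaw 0.17172228412547186 y at x=.45 0.2624015540614635 31 31
front [0.37228937 0.34652917] [[0.36867334 0.36160169]
 [0.37515961 0.3313615 ]]
back [0.5729997  0.34895042]
[(233, np.int64(106)), (245, np.int64(124)), (257, np.int64(124)), (286, np.int64(123)), (298, np.int64(123))]
stop front: normal yaw 0.12833283976684973 x at y=.32 0.4780810121815936 [0.48690588 0.37204644] [0.48363917 0.29244446]
```

```bash
python3 - <<'E'
import cv2,pickle
im=pickle.load(open("f2.pkl","rb"))["wrist"]["image"]
cv2.imwrite("pics/c6.png",cv2.resize(im[35:235,205:335],None,fx=3,fy=3,interpolation=cv2.INTER_CUBIC))
E
```

```text
(no output)
```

View pics/c6.png

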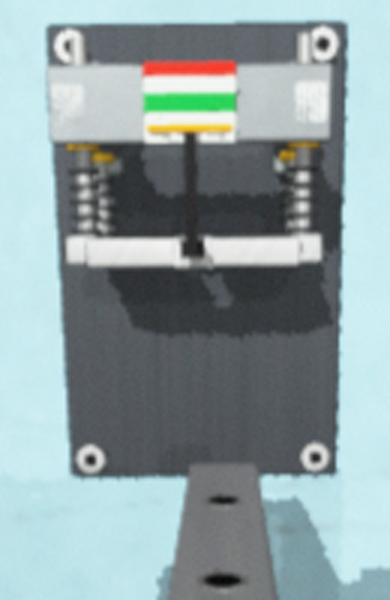

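The crop shows the plate's screws at (90,460), (315,457), (68,45) and (323,45), the stop bar's front edge from (68,264) to (321,262), and the cross line at rest just below the green band.

```bash
python3 - <<'E'
from h import *
import pickle
F=pickle.load(open("f2.pkl","rb"));f=F["wrist"]
q=lambda u,v:(205+(u+.5)/3-.5,35+(v+.5)/3-.5)
W=np.array([onz(f,*q(*p),.013)[:2] for p in[(90,460),(315,457),(68,45),(323,45)]])
fr=W[:2].mean(0);bk=W[2:].mean(0);d=bk-fr;print(W,np.linalg.norm(d),"yaw",np.arctan2(d[1],d[0]))
for i,j in((0,2),(1,3)):e=W[j]-W[i];print(np.arctan2(e[1],e[0]))
for i,j in((1,0),(3,2)):e=W[j]-W[i];print("lat",np.linalg.norm(e),np.arctan2(-e[0],e[1]))
S=np.array([onz(f,*q(*p),.117)[:2] for p in[(67,265),(321,262)]]);e=S[0]-S[1];c=S.mean(0)
print("stop",S,np.linalg.norm(e),np.arctan2(-e[0],e[1]),c)
y=.165;n=np.array([np.cos(y),np.sin(y)]);t=np.array([-n[1],n[0]])
mid=(fr+bk)/2;print("mid",mid,"stop rel mid",(c-mid)@n,(c-mid)@t)
tcp=np.array([.4039,.3105]);print("tcp rel stop",(tcp-c)@n,(tcp-c)@t,"rel mid lat",(tcp-mid)@t)
# post lower end in view: foot at z=.306-.112
P=[onz(f,*q(*p),.306-.1125)[:2] for p in[(193,464),(257,464)]];print("post foot front",P,np.linalg.norm(P[0]-P[1]),(np.mean(P,0)-tcp)@n,(np.mean(P,0)-tcp)@t)
E
```

```text
[[0.37580985 0.37025119]
 [0.3950027  0.26251556]
 [0.55589172 0.40229427]
 [0.5737938  0.29341955]] 0.1821758428849274 yaw 0.17363578010126118
0.1760931374860219
0.17115853886679833
lat 0.10943186251491631 0.1762981479395629
lat 0.11033670240129567 0.1629699969805119
stop [[0.46832706 0.37618673]
 [0.48394336 0.28745044]] 0.09009992808593051 0.17420175284098266 [0.47613521 0.33181859]
mid [0.47512452 0.33212014] stop rel mid 0.0009474325968968386 -0.0004634713921570594
tcp rel stop -0.07475576356887575 -0.009164242804281336 rel mid lat -0.009627714196438396
post foot front [array([0.42094343, 0.32137687]), array([0.42399643, 0.30278286])] 0.01884298153003115 0.018577219306434026 -0.0014917508017016255
```

Call:
{"op": "apply_moves", "data": {"commands": [[[1,0.07,0.038,0,0.0033],[1,0.07,0.037,0,0],[1,0,0,-0.15,0],[1,0,0,-0.15,0],[1,0,0,-0.15,0],[1,0,0,-0.15,0],[1,0,0,-0.15,0],[1,0,0,-0.08,0],[1,0,0,0,0],[1,0,0,0,0],[1,0,0,0,0]]]}}

```text
t: 8.2
eef_pos: [0.4327, 0.327, 0.1411]
ee_rot: [-3.14, -0.002, 0.174]
force: [-0.1, 1.2, -2.5]
width: 0.0198
gripper_force: 50.0
```

```bash
cat > m.py <<'E'
from h import *
import pickle
N=6;P=[];Fo=[]
for _ in range(N):
    f=viewer.grab_frame("wrist");s=arm.get_state();P.append(np.r_[s["eef_pos"],s["ee_rot"][2]]);Fo.append(s["force"])
pickle.dump(f,open("w.pkl","wb"))
P=np.array(P);m=P.mean(0);print("tcp",m.round(4),P.std(0).round(4),"F",np.mean(Fo,0).round(2),"t",s["t"])
y=.173;n=np.array([np.cos(y),np.sin(y)]);t=np.array([-n[1],n[0]])
r=m[:2]-[.4757,.332];print("rel stop face: along",r@n,"lat",r@t,"F along",np.mean(Fo,0)[:2]@n,"foot z",m[2]-.1115)
E
python3 m.py; python3 - <<'E'
import cv2,pickle
im=pickle.load(open("w.pkl","rb"))["image"]
cv2.imwrite("pics/c7.png",im)
E
```

```text
tcp [0.4322 0.3268 0.1407 0.1745] [0.0002 0.0002 0.0003 0.    ] F [ 0.06 -0.07 -2.48] t 8.5
rel stop face: along -0.04371377120519803 lat 0.0023132410499249008 F along 0.05131726065069838 foot z 0.029176092048587524
```

View pics/c7.png

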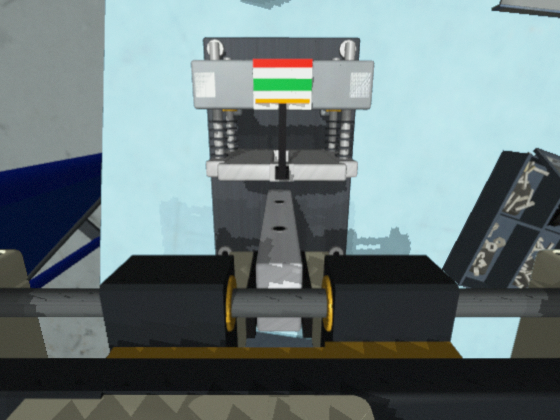

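The wrist view shows the post's foot edge at (270–290,191), the stop bar from (207,170) to (357,170), and the pointer at column 282. I'll check the lateral offset from this frame.

```bash
python3 - <<'E'
from h import *
import pickle
f=pickle.load(open("w.pkl","rb"));y=.173;n=np.array([np.cos(y),np.sin(y)]);t=np.array([-n[1],n[0]]);o=np.array([.4322,.3268])
im=f["image"];g=im.max(2).astype(int)
for nm,p,z in[("stopL",(206.5,175),.117),("stopR",(356.5,175),.117),("stop mid front",(282,179),.117),("footL",(270,191),.029),("footR",(290,191),.029),("scL",(215,47),.013),("scR",(348.5,47),.013),("bandL",(253,88),.131),("bandR",(313,88),.131)]:
    r=onz(f,*p,z)[:2]-o;print(nm,(r@n*1000).round(1),(r@t*1000).round(1))
print(g[185,262:300],g[172,200:214],g[172,350:362])
E
```

```text
stopL 46.0 42.2
stopR 46.2 -46.5
stop mid front 43.7 -2.5
footL 17.2 7.1
footR 17.3 -10.6
scL 135.1 52.3
scR 135.4 -58.0
bandL 92.9 12.6
bandR 93.0 -17.8
[53 54 53 51 54 57 55 54 54 55 52 53 53 55 52 54 54 54 55 54 58 56 56 52
 55 56 53 56 56 55 54 54 56 55 56 54 55 52] [229 228 229 228 230 227 202 189 196 199 200 200 201 200] [205 204 201 197 193 193 181 189 226 234 233 232]
```

Lateral match is within 1 mm and the gap is 27 mm. Lowering to just above the plate.

Call:
{"op": "apply_moves", "data": {"commands": [[[1,0,0,-0.03,0],[1,0,0,-0.03,0],[1,0,0,-0.02,0],[1,0,0,0,0],[1,0,0,0,0],[1,0,0,0,0]]], "force": 60}}

```text
t: 9.1
eef_pos: [0.4318, 0.3263, 0.1236]
ee_rot: [3.141, 0.0, 0.174]
force: [0.3, 0.1, -2.2]
width: 0.0202
gripper_force: 60.0
```

```bash
python3 m.py
```

```text
tcp [0.4318 0.3263 0.1237 0.1745] [0. 0. 0. 0.] F [ 0.02 -0.24 -2.76] t 9.4
rel stop face: along -0.0441968329032181 lat 0.00195562524270457 F along -0.020592007005580223 foot z 0.012193230534372629
```

Call:
{"op": "apply_moves", "data": {"commands": [[[1,0,0,-0.005,0],[1,0,0,0,0],[1,0,0,0,0]]]}}

```text
t: 9.7
eef_pos: [0.4318, 0.3263, 0.1226]
ee_rot: [3.142, 0.0, 0.174]
force: [0.0, 0.3, -2.4]
width: 0.0196
gripper_force: 60.0
```

```bash
python3 m.py
```

```text
tcp [0.4318 0.3263 0.1227 0.1745] [0. 0. 0. 0.] F [ 0.11 -0.06 -2.55] t 10.0
rel stop face: along -0.04421388477727856 lat 0.001937307366606804 F along 0.10097261397403459 foot z 0.011150024645516371
```

Call:
{"op": "apply_moves", "data": {"commands": [[[1,0,0,-0.0025,0],[1,0,0,0,0],[1,0,0,0,0]]]}}

```text
t: 10.3
eef_pos: [0.432, 0.3264, 0.1226]
ee_rot: [-3.141, -0.0, 0.175]
force: [-1.1, -1.6, 2.9]
width: 0.0199
gripper_force: 60.0
```

```bash
python3 m.py
```

```text
tcp [0.432  0.3264 0.1225 0.1746] [0. 0. 0. 0.] F [-1.52 -1.36  4.74] t 10.6
rel stop face: along -0.044057213749554285 lat 0.001989561303586785 F along -1.7283939721856507 foot z 0.01102601591037733
```

Call:
{"op": "apply_moves", "data": {"commands": [[[1,0,0,-0.0025,0],[1,0,0,0,0],[1,0,0,0,0]]]}}

```text
t: 10.9
eef_pos: [0.4321, 0.3264, 0.1225]
ee_rot: [-3.141, -0.001, 0.175]
force: [-3.2, -2.2, 9.5]
width: 0.0194
gripper_force: 60.0
```

```bash
python3 m.py
```

```text
tcp [0.4321 0.3264 0.1225 0.1748] [0. 0. 0. 0.] F [-2.86 -1.84  9.19] t 11.2
rel stop face: along -0.04394876356008717 lat 0.0020333210769539448 F along -3.1353200627260835 foot z 0.011018871439419153
```

Plate contact found. Backing off about 0.5 mm above it, then approaching the stop.

Call:
{"op": "apply_moves", "data": {"commands": [[[1,0,0,0.007,0],[1,0,0,0,0],[1,0.024,0.004,0,0],[1,0.024,0.004,0,0],[1,0.024,0.004,0,0],[1,0.024,0.004,0,0],[1,0.012,0.003,0,0],[1,0.012,0.002,0,0],[1,0,0,0,0],[1,0,0,0,0]]]}}

```text
t: 12.2
eef_pos: [0.4557, 0.3304, 0.1229]
ee_rot: [3.141, 0.0, 0.174]
force: [-0.3, -0.6, -2.5]
width: 0.0198
gripper_force: 60.0
```

```bash
python3 m.py
```

```text
tcp [0.4557 0.3304 0.1231 0.1746] [0.     0.     0.     0.0001] F [-0.61  0.02 -2.56] t 12.5
rel stop face: along -0.019982226383685492 lat 0.0019049293578965757 F along -0.5986424028092752 foot z 0.011592301797900606
```

Call:
{"op": "apply_moves", "data": {"commands": [[[1,0.005,0.0009,0,0],[1,0.005,0.0009,0,0],[1,0.005,0.0009,0,0],[1,0.005,0.0009,0,0],[1,0.005,0.0009,0,0],[1,0.005,0.0009,0,0],[1,0,0,0,0],[1,0,0,0,0],[1,0,0,0,0]]]}}

```text
t: 13.4
eef_pos: [0.4611, 0.3313, 0.123]
ee_rot: [3.141, 0.001, 0.174]
force: [-6.7, -0.2, 1.9]
width: 0.0199
gripper_force: 60.0
```

```bash
python3 m.py
```

```text
tcp [0.4611 0.3313 0.123  0.1744] [0. 0. 0. 0.] F [-6.63 -0.44  1.7 ] t 13.7
rel stop face: along -0.014503871737578928 lat 0.001856892612912401 F along -6.603943209383529 foot z 0.01147241084438097
```

Call:
{"op": "apply_moves", "data": {"commands": [[[1,0,0,0.002,0],[1,0.005,0.0009,0,0],[1,0.005,0.0009,0,0],[1,0.004,0.0007,0,0],[1,0,0,0,0],[1,0,0,0,0],[1,0,0,0,0]]]}}

```text
t: 14.4
eef_pos: [0.4632, 0.3316, 0.123]
ee_rot: [3.141, 0.003, 0.174]
force: [-8.4, -0.0, 1.6]
width: 0.0194
gripper_force: 60.0
```

```bash
python3 m.py; python3 - <<'E'
import cv2,pickle
im=pickle.load(open("w.pkl","rb"))["image"]
cv2.imwrite("pics/c8.png",cv2.resize(im[30:230,180:380],None,fx=3,fy=3,interpolation=cv2.INTER_CUBIC))
E
```

```text
tcp [0.4632 0.3317 0.123  0.1742] [0. 0. 0. 0.] F [-9.25  0.12  1.01] t 14.7
rel stop face: along -0.012398928778301135 lat 0.0018323830484865938 F along -9.094426093974048 foot z 0.011511736147891069
```

View pics/c8.png

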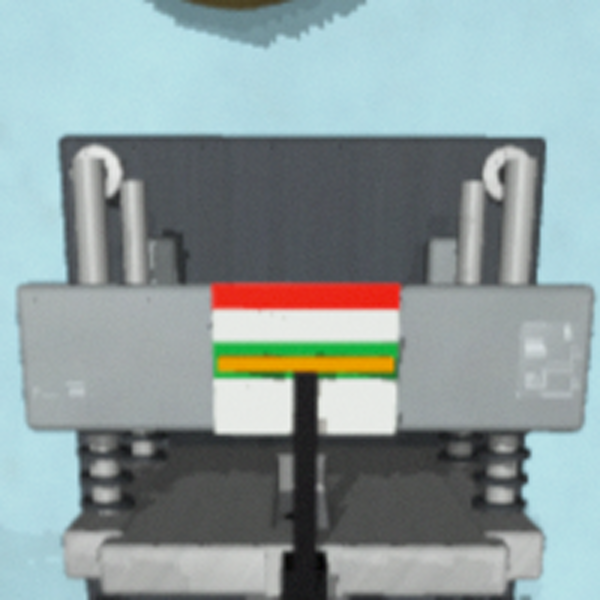

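The orange line lies fully inside the green band (rows 356–374 in a band of 342–378), and 9.1 N agrees with about 7.5 mm of travel. One outside check that the post is square.

```bash
python3 - <<'E'
from h import *
a=viewer.grab_frame("scene")["image"][90:230,120:260];b=viewer.grab_frame("side")["image"][100:200,200:300]
r=lambda x:cv2.resize(x,(400,400),interpolation=cv2.INTER_CUBIC)
cv2.imwrite("pics/c9.png",np.hstack([r(a),r(b)]));s=arm.get_state();print(s["ee_rot"],s["moment"],s["force"])
E
```

```text
[3.14109396e+00 2.59999457e-03 1.74168134e-01] [0.02503968 3.73391751 0.0496593 ] [-8.98298167  0.11940732  1.65083851]
```

View pics/c9.png

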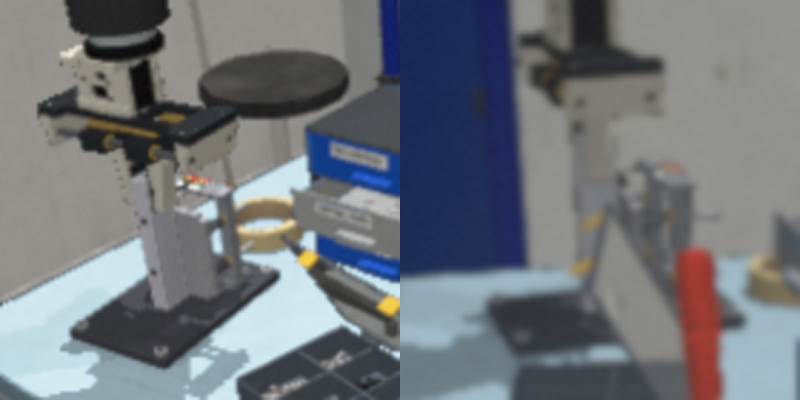

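Call:
{"op": "apply_moves", "data": {"commands": [[[1,0.002,0.0003,0,0],[1,0.002,0.0004,0,0],[1,0,0,0,0],[1,0,0,0,0],[1,0,0,0,0],[1,0,0,0,0]]]}}

```text
t: 15.4
eef_pos: [0.4638, 0.3318, 0.123]
ee_rot: [3.141, 0.003, 0.174]
force: [-10.3, 0.6, 1.6]
width: 0.0198
gripper_force: 60.0
```

```bash
python3 m.py; python3 - <<'E'
import pickle,cv2,numpy as np
im=pickle.load(open("w.pkl","rb"))["image"];h=cv2.cvtColor(im,cv2.COLOR_BGR2HSV)[110:180,255:310]
for n,a,b in(("orange",12,28),("green",45,75)):
    m=(h[...,0]>a)&(h[...,0]<b)&(h[...,1]>150);r=np.where(m.sum(1)>20)[0]+110;print(n,r)
from station import arm;print(arm.get_state()["ee_rot"])
E
```

```text
tcp [0.4638 0.3318 0.123  0.1742] [0. 0. 0. 0.] F [-10.14  -0.11   2.  ] t 15.7
rel stop face: along -0.011742263479876471 lat 0.0017995053956475788 F along -10.005364772825073 foot z 0.01150182295637979
orange [149 150 151 152 153]
green [146 147 148 154 155 156]
[3.14103070e+00 2.83602591e-03 1.74173383e-01]
```

The line now sits in the middle of the green band and holds steady at 10 N. Handing in.

```bash
python3 -c "
from station import arm;print(arm.job_done())"
```

```text
the job is handed in; nothing more can be done
None
```

The job is handed in: the aluminium post stands upright on the jig plate, still gripped at 60 N and pressed against the middle of the stop at about 10 N, with the orange line centred in the green band.

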